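# Reset the depth stop of a drilling jig and lock it with its jam nut

### The job

Reset the depth stop of the small blue jig on the piece of mounting rail lying under it: first loosen the brass jam nut by about an eighth of a turn, only then turn the black wing screw clockwise until the rubber foot bears on the rail with a definite pressure of about 45 N (20 to 70 N will do, never over 100 N), and finally turn the jam nut clockwise again until it comes up firmly tight. Leave the blue tape roll, the end clamp and the relay where they are, and let go at the end.

Things in the scene. Friction and masses are not known exactly. Their poses are not given: they have to be found in the camera images.
- jig: Blue C-shaped depth-stop jig bolted down on a dark base plate 120 x 96 x 10 mm; origin on the vertical screw axis at the worktop, z up, x towards the blue column (41 to 63 mm along +x). On the axis, from the bottom up: spacer plate and rail, rubber foot, boss, washer, jam nut, wing screw. Nothing of the jig stands higher than 81 mm beside nut and wing.
- boss (a point): Fixed point on the screw axis, at the top of the boss (54 mm across) of the jig's arm, 76 mm above the worktop; z up. Below the boss hangs the rubber foot (22 mm across) at the end of the screw, sprung inside. At the start it is 1.7 to 4.3 mm clear of the rail; no pose tells this exactly, as the height of the spacer under the rail differs from set-up to set-up, so the touch must be felt.
- nut (a joint): Angle of the brass jam nut, rad; positive = counter-clockwise from above = loosening. It is tight at 0, with the red marks on nut and arm in line, where it comes up against a hard stop; it starts at 0 to 0.04 and turns up to 2.5. Turning takes an even 0.3 Nm until the stop, where the moment jumps up. It stays where left, keeps its height and does not turn the screw along.
- nut_mid (a point): Centre of the brass hexagon jam nut, on the screw axis, 90 mm above the worktop; nut 46 mm over the flats, 53 mm over the corners, 18 mm high (81 to 99 mm up). Turns with the nut: z up, y square to one pair of flats, x towards the corner with the red mark.
- wing_mid (a point): Centre of the black wing that turns the adjuster screw, about 118 mm above the worktop: a bar 36 mm long (its x), 12 mm thick (its y), 22 mm high, z up. Clockwise from above it goes down, with the foot, 5 mm per rad (a steep thread), and stays where left. Friction is an even 0.4 Nm; once the foot meets the rail the moment grows by about 0.6 Nm per rad, and the pressure by about 120 N per rad (0.005 Nm per N).
- wing_end (a point): Middle of one end of the black wing bar, 18 mm from the screw axis along the wing's x; its axes are those of wing_mid. It tells whether the screw has been turned.
- rail: Offcut of galvanised top-hat mounting rail, 90 x 35 x 8 mm, lying loose (50 g) hollow side down, flat crown up under the foot, on an aluminium spacer plate between four low lips; x along the rail, which lies along the jig's y; origin at the centre of its upper face as it lies (its z points down). It may stay where it is.
- tape: Roll of blue insulating tape, 65 mm across, 19 mm high, lying flat; origin at the centre of its underside. Bystander.
- clamp: Beige plastic end clamp, 34 x 42 x 10 mm, lying on its side; origin at the centre of its underside. Bystander.
- relay: Small black relay, 12 x 33 x 15 mm; origin at the centre of its underside. Bystander.

How it is judged:
By the outcome, as a careful person would: the job done as asked, in the order asked, and still so for the second after the job is handed in, with the robot touching nothing.
It also fails if it takes over 58 s, if anything falls off the work surface, if the arm or the gripper's body presses on something with over 40 N, if the wrist force passes 120 N, or if a joint passes its speed limit or range.

### The arm

A 7-joint arm with a two-finger parallel gripper is mounted at the origin on a cart in front of the work surface, level with it; the furniture and walls round the work are solid. World frame = base frame: x ahead of the robot, y to its left, z up, the work surface at z = 0. Lengths are in m, angles in rad, forces in N, time in s.
With the tool pointing down it reaches from about 0.35 to 0.9 m from the base axis. Payload 8.1 kg.
Tool frame: the origin (TCP) lies at the very end of the fingers, on their centre line; the grasp point (between the pads) lies 19 mm behind it (robot.hold_point_z is the distance from the TCP to the grasp point, in m); z points along the fingers, y is the line along which they close (so a half turn about z gives the same grasp; the last joint's range is limited). The gripper opens to 92 mm and grips with 3 to 60 N. Pads are 19 mm wide; open, the fingers measure 130 mm over their backs; the gripper's body (75 mm by 190 mm) begins 47 mm behind the grasp point.
Start: joints at [-1.449, 0.434, 0.025, 1.573, -0.012, 1.134, -0.075], TCP at [0.139, 0.609, 0.191] pointing down, gripper open.
Joint ranges: [-2.62, 2.62], [-0.44, 2.09], [-1.27, 1.32], [0.08, 2.57], [-1.32, 4.46], [0.12, 2], [-2.74, 2.74]. Speed limits (rad/s): [2.22, 2.22, 3.01, 3.01, 3.14, 3.14, 3.14].

### API

Orientations are given as a unit quaternion [w, x, y, z].
In Python, from cell import sensors, get_image, job, robot gives the robot as it stands.
- The arm moves only by the tool send_rows, never from a script. Its argument "series" is a list of rows, each a list of 6 numbers: the shift along the world's x, y, z in m, then the turn, a rotation vector about the world's x, y, z in degrees. A call has 1 to 20 rows; each row is the pose to reach, as a shift and turn from the pose commanded when the call began; what a row does not reach only later rows make up. A row lasts 1/8 s, in which the tool goes at most 62.5 mm and 10.7 degrees, less where a joint would pass 70% of its speed; a pose out of reach is approached as far as the arm can. A call with a gripper value outside its range is refused whole. "jaw" is the opening in per cent of the stroke, from 0 (shut) to 100 (fully open), set as the call begins (left out, the last holds). The fingers move at their own pace and stop on an object; the grip force is fixed at half the most. Time passes only in rows, so rows that repeat a pose let the fingers close. It gives the time, the measured TCP pose, the force, the opening and the grip force at its end, in the units of the state.
- sensors.get_obs(): the state, without advancing time (a new reading comes with each control period).
- get_image(name): name is "scene" or "top" or "wrist"; returns a dict with "pixels" (400x640x3 uint8, red, green, blue), "intrinsics" (3x3 intrinsics, pixels), "dist_coeffs" ([k1, k2, p1, p2, k3] as OpenCV has them; the pictures are not rectified), "world_from_camera" (4x4, takes a point from camera to world coordinates); the wrist camera has in their place "T_tool_cam" (4x4, takes a point from camera to tool coordinates, whose origin is the TCP and whose axes are the flange's). Camera axes: x right, y down, z forward; pixel columns grow to the right and rows downward; lengths in m; the calibration is good to about 2 mm. A picture is of the moment at which its call begins: read the wrist's pose just before it. There is no depth.
- job.close_job(): hands the job in; it is judged then, once.
The state is a dict: "time_s": time; "q": joint angles; "qd": joint speeds; "tau": joint torques, N m; "eef_pos": TCP position; "tcp_rot": TCP orientation; "ft_force": force on the tool from outside, world axes, zero at the start; "ft_torque": the same for the moment, N m; "finger_gap": finger opening in m; "finger_force": force on a finger pad.
Only numpy, scipy, OpenCV 4.12 (cv2) and the standard library are available. Lean on these libraries where they do the work, as an engineer would, in place of code of your own. Each camera call takes 0.05 s, during which the arm holds its last target. There are 200 camera calls.

## Working session

There is one attempt and no reset: what is moved stays moved. The work goes in short steps, Python scripts to look and compute and a tool call to move; the robot and the scene stay as the last step left them, time stands still between calls to the robot, and variables do not carry over. Pictures are saved under pics/ and viewed, at most 10 in all, crops included, and the job is handed in when it is done.

Besides the shell and the picture viewer there is one more tool, called after "Request:" by a JSON object that holds its "name" and its "arguments". send_rows: Moves the arm, as the interface text tells. Its arguments: {"type":"object","properties":{"series":{"type":"array"},"jaw":{"type":"number"}},"required":["series"]}

```bash
ls; mkdir -p pics
cat > h.py <<'E'
import numpy as np, cv2
from cell import sensors, get_image, job, robot
from scipy.spatial.transform import Rotation as R
def cam(n):
    o=sensors.get_obs(); im=get_image(n)
    if n=="wrist":
        T=np.eye(4); q=o["tcp_rot"]; T[:3,:3]=R.from_quat([q[1],q[2],q[3],q[0]]).as_matrix(); T[:3,3]=o["eef_pos"]
        T=T@np.array(im["T_tool_cam"])
    else: T=np.array(im["world_from_camera"])
    return np.array(im["pixels"]),np.array(im["intrinsics"]),np.array(im["dist_coeffs"]),T
def ray(c,uv):
    _,K,d,T=c
    p=cv2.undistortPoints(np.array(uv,float).reshape(-1,1,2),K,d).reshape(-1,2)
    v=np.c_[p,np.ones(len(p))]@T[:3,:3].T
    return T[:3,3],v/np.linalg.norm(v,axis=1)[:,None]
def plane(c,uv,z):
    o,v=ray(c,uv); return o+v*((z-o[2])/v[:,2])[:,None]
def proj(c,P):
    _,K,d,T=c; Ti=np.linalg.inv(T)
    return cv2.projectPoints(np.array(P,float).reshape(-1,3),cv2.Rodrigues(Ti[:3,:3])[0],Ti[:3,3],K,d)[0].reshape(-1,2)
def tri(rs):
    A=0;b=0
    for o,v in rs:
        M=np.eye(3)-np.outer(v,v);A=A+M;b=b+M@o
    return np.linalg.solve(A,b)
def mask(c,lo,hi):
    return cv2.inRange(cv2.cvtColor(c[0],cv2.COLOR_RGB2HSV),np.array(lo),np.array(hi))
def save(c,f,box=None,s=1):
    p=c[0][:,:,::-1]
    if box: p=p[box[1]:box[3],box[0]:box[2]]
    cv2.imwrite("pics/"+f,cv2.resize(p,None,fx=s,fy=s,interpolation=cv2.INTER_CUBIC))
E
python3 - <<'E'
from h import *
o=sensors.get_obs();print(o)
a=cam("scene");b=cam("top")
print(a[3],b[3],a[1],b[1])
cv2.imwrite("pics/a.png",cv2.resize(np.vstack([a[0],b[0]])[:,:,::-1],(480,600)))
save(a,"s.png");save(b,"t.png")
E
```

```text
pics
{'time_s': 0.0, 'q': array([-1.44858495,  0.43523185,  0.02495159,  1.57407747, -0.01159218,
        1.1340094 , -0.07513618]), 'qd': array([ 4.97937512e-04, -5.74039067e-04,  1.69290739e-03, -1.61262697e-03,
        3.08686946e-05, -4.34443117e-04,  3.02909894e-04]), 'tau': array([-1.37146806e-03, -6.67840219e+01,  9.84877199e-01, -3.14466333e+01,
       -6.05312688e-02,  4.30274627e-02,  1.64396351e-04]), 'eef_pos': array([0.13925187, 0.60871234, 0.19064686]), 'tcp_rot': array([-1.79177136e-05,  1.12210368e-01,  9.93684159e-01, -7.90436531e-04]), 'ft_force': array([-0.10493706,  0.51299121, -0.30977017]), 'ft_torque': array([-0.02909514,  0.02628523, -0.01113321]), 'finger_force': 0.0, 'finger_gap': 0.09155629249598668}
[[-0.79998879 -0.34849447  0.48843581  0.12682684]
 [-0.59994669  0.45231029 -0.65990861  1.00174258]
 [ 0.00904996 -0.82095494 -0.57092127  0.5649109 ]
 [ 0.          0.          0.          1.        ]] [[ 0.02384639 -0.99675027  0.07694317  0.49623457]
 [-0.99964493 -0.02468932 -0.01002255  0.46602233]
 [ 0.01188965 -0.07667685 -0.9969851   0.95242869]
 [ 0.          0.          0.          1.        ]] [[508.99624609   0.         323.45447902]
 [  0.         508.99624609 199.67393185]
 [  0.           0.           1.        ]] [[456.39763109   0.         322.79031491]
 [  0.         456.39763109 206.88124655]
 [  0.           0.           1.        ]]
```

View pics/s.png

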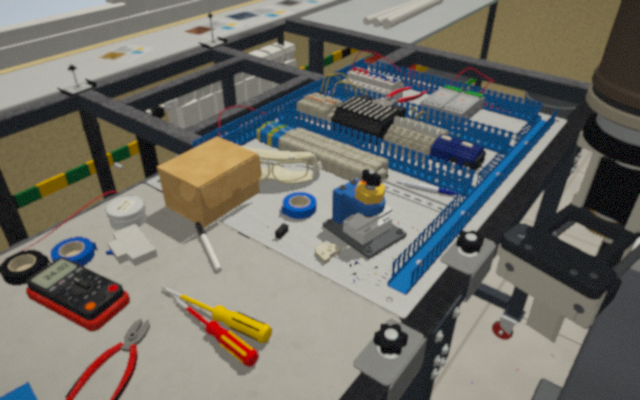

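View pics/t.png

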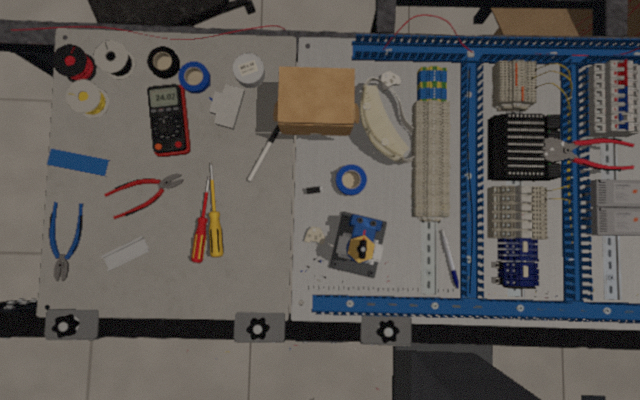

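The scene view shows the jig at about (365,205), with its brass nut at (372,190). In the top view the nut is at (361,248), the tape at (350,180), the relay at (312,190) and the clamp at (313,234). Next I measure the nut.

Run:
```python
from h import *
a=cam("scene");b=cam("top");rs=[];r2=[]
for c,bx in((a,(340,165,410,230)),(b,(330,215,390,275))):
    m=mask(c,(14,120,90),(32,255,255));k=np.zeros_like(m);k[bx[1]:bx[3],bx[0]:bx[2]]=m[bx[1]:bx[3],bx[0]:bx[2]]
    ys,xs=np.nonzero(k);h=cv2.convexHull(np.c_[xs,ys].astype(np.int32));M=cv2.moments(h)
    uv=[M['m10']/M['m00'],M['m01']/M['m00']];print(uv,len(xs),xs.min(),xs.max(),ys.min(),ys.max())
    o,v=ray(c,[uv]);rs.append((o,v[0]));print(plane(c,[uv],.09))
P=tri(rs);print(P)
A=np.hstack([cv2.resize(a[0][150:270,310:420],(385,420),interpolation=2),cv2.resize(b[0][205:285,320:400],(410,420),interpolation=2)])
cv2.imwrite("pics/c1.png",A[:,:,::-1])
w=cam("wrist");print(w[3])
```

```text
[369.6772068511199, 191.85671936758894] 439 356 384 181 203
[[0.48559213 0.38726708 0.09      ]]
[360.68816103718865, 248.54691231661548] 338 348 373 235 262
[[0.4859     0.38413613 0.09      ]]
[0.48647687 0.38434152 0.08807904]
[[ 0.22447485  0.93640381  0.26973866  0.06634596]
 [ 0.97447815 -0.21518113 -0.0639486   0.6262031 ]
 [-0.00183905  0.27720928 -0.9608078   0.38431475]
 [ 0.          0.          0.          1.        ]]
```

View pics/c1.png

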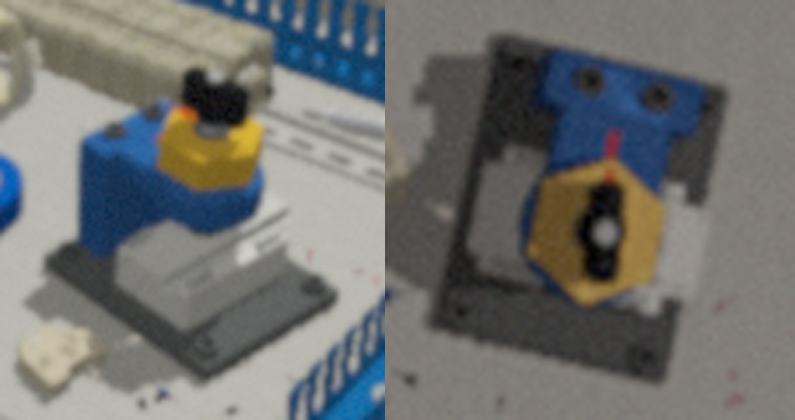

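The nut sits at about (0.486, 0.384, 0.088) and the jig yaw is about -12°, so the tool's closing axis is already close to right. I'm moving above it for a closer look.

Request:
{"name": "send_rows", "arguments": {"series": [[0.03, -0.02, 0.005, 0, 0, 0], [0.07, -0.045, 0.01, 0, 0, 0], [0.11, -0.07, 0.01, 0, 0, 0], [0.15, -0.1, 0.01, 0, 0, 0], [0.19, -0.125, 0.01, 0, 0, 0], [0.23, -0.15, 0.01, 0, 0, 0], [0.27, -0.175, 0.01, 0, 0, 0], [0.31, -0.2, 0.01, 0, 0, 0], [0.335, -0.217, 0.01, 0, 0, 0], [0.345, -0.223, 0.01, 0, 0, 0], [0.347, -0.225, 0.01, 0, 0, 0], [0.347, -0.225, 0.01, 0, 0, 0], [0.347, -0.225, 0.01, 0, 0, 0]]}}

```text
time_s: 1.88
eef_pos: [0.4851, 0.3855, 0.2015]
tcp_rot: [-0.0, 0.111, 0.994, 0.0]
ft_force: [0.3, -0.3, -0.4]
finger_gap: 0.0918
finger_force: 0.0
```

Run:
```python
from h import *
w=cam("wrist");np.save("w1.npy",np.array([w[3]]));print(w[3],proj(w,[[.4865,.3843,.09],[.4865,.3843,.118],[.4865,.3843,.129]]))
save(w,"w1.png")
o=sensors.get_obs();print(o['q'],o['ft_torque'],o['ft_force'])
```

```text
[[ 2.22390472e-01  9.36955637e-01  2.69548907e-01  4.12196431e-01]
 [ 9.74957515e-01 -2.13561213e-01 -6.20439530e-02  4.02312076e-01]
 [-5.67240020e-04  2.76596716e-01 -9.60985918e-01  3.94845949e-01]
 [ 0.00000000e+00  0.00000000e+00  0.00000000e+00  1.00000000e+00]] [[319.51679904 187.054987  ]
 [319.41367031 194.87146801]
 [319.36767991 198.35851598]]
[-0.85579887  0.41753355  0.14287558  1.58078936 -0.06393088  1.14780141
  0.64897536] [0.0142222  0.02940736 0.01181393] [-0.95311689  0.25261796  0.08355948]
```

View pics/w1.png

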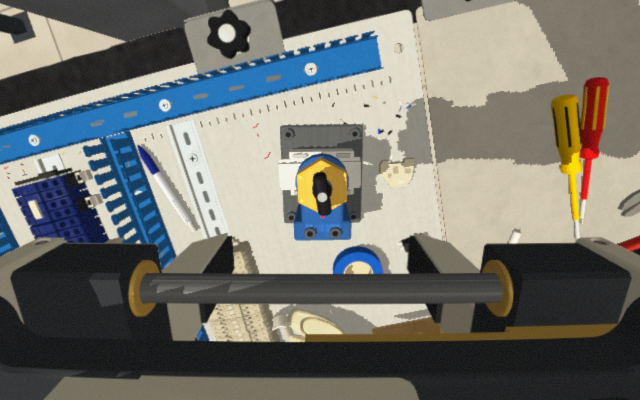

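The wrist view shows the jig upright, with the nut at (322,185) and the wing at (321,193). The tape is at (358,262) and the clamp at (397,172). I'll measure yaw, nut and wing from here.

Run:
```python
from h import *
w=cam("wrist")
def reg(m,bx):
    k=np.zeros_like(m);k[bx[1]:bx[3],bx[0]:bx[2]]=m[bx[1]:bx[3],bx[0]:bx[2]];ys,xs=np.nonzero(k);return np.c_[xs,ys]
y=reg(mask(w,(14,110,70),(34,255,255)),(285,145,360,225))
h=cv2.convexHull(y.astype(np.int32)).reshape(-1,2)
print("nut px",y.min(0),y.max(0))
P=plane(w,h,.099)[:,:2]
M=cv2.moments((P*1e4).astype(np.float32).reshape(-1,1,2));c=np.array([M['m10'],M['m01']])/M['m00']/1e4;print("nut c@.099",c)
# width by direction
for a in range(48,112,4):
    u=np.array([np.cos(np.radians(a)),np.sin(np.radians(a))]);print(a,round(np.ptp(P@u)*1e3,1),end='; ')
d=reg(mask(w,(0,0,0),(180,120,45)),(300,150,345,222))
n,l,st,ct=cv2.connectedComponentsWithStats(cv2.inRange(w[0],np.array([0]*3),np.array([60]*3))[160:225,300:345]);print(st,ct)
g=cv2.resize(w[0][110:250,265:380],None,fx=4.2,fy=4.2,interpolation=2);cv2.imwrite("pics/w2.png",g[:,:,::-1])
b=cam("top");s=cam("scene")
```

```text
nut px [297 158] [347 211]
nut c@.099 [0.48392159 0.38697989]
48 52.3; 52 52.1; 56 51.6; 60 51.0; 64 50.3; 68 49.3; 72 48.1; 76 46.7; 80 45.9; 84 47.2; 88 48.5; 92 49.6; 96 50.4; 100 51.1; 104 51.7; 108 52.0; [[   0    0   45   65 2448]
 [  13   12   19   43  477]] [[21.92034314 32.06372549]
 [22.40880503 31.67295597]]
```

View pics/w2.png

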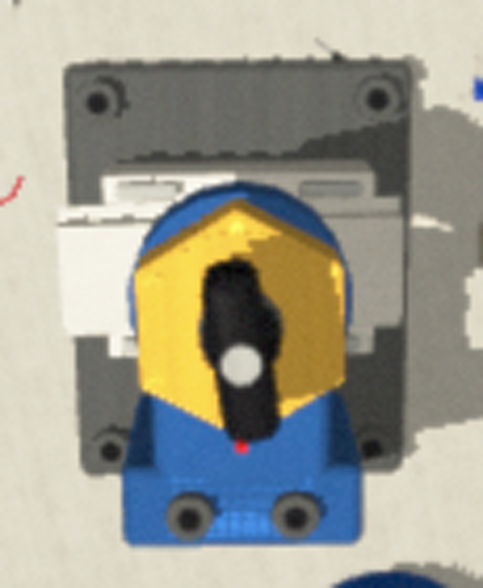

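The close view shows the nut mark at (241,447), in line with the arm. The wing runs nearly along the jig's x. The nut's flats are square to a direction of about 79.5°. Descending around the nut with the jaw open.

Request:
{"name": "send_rows", "arguments": {"series": [[0, 0, -0.03, 0, 0, 1], [0, 0.001, -0.06, 0, 0, 2], [0, 0.001, -0.085, 0, 0, 2.3], [0, 0.001, -0.105, 0, 0, 2.3], [0, 0.001, -0.115, 0, 0, 2.3], [0, 0.001, -0.116, 0, 0, 2.3], [0, 0.001, -0.116, 0, 0, 2.3], [0, 0.001, -0.116, 0, 0, 2.3]]}}

```text
time_s: 3.08
eef_pos: [0.4868, 0.3857, 0.0863]
tcp_rot: [0.0, 0.092, 0.996, 0.001]
ft_force: [-0.8, 0.7, 0.3]
finger_gap: 0.0919
finger_force: 0.0
```

Run:
```python
from h import *
w=cam("wrist");o=sensors.get_obs();print(o['eef_pos'],o['tcp_rot'],o['ft_force'],o['ft_torque'])
g=[int(v) for v in proj(w,[[.4855,.3867,.11]])[0]];print(g)
save(w,"w3.png",(max(g[0]-110,0),max(g[1]-90,0),g[0]+110,g[1]+90),3.3);print(max(g[0]-110,0),max(g[1]-90,0))
np.savez("v3.npz",p=w[0],T=w[3])
```

```text
[0.48672068 0.38558208 0.08618046] [4.12121006e-04 9.22664451e-02 9.95734155e-01 4.75962177e-04] [-1.19943906 -0.39856563 -0.19332704] [ 0.00811321 -0.01713603  0.01127457]
[321, 240]
211 150
```

View pics/w3.png

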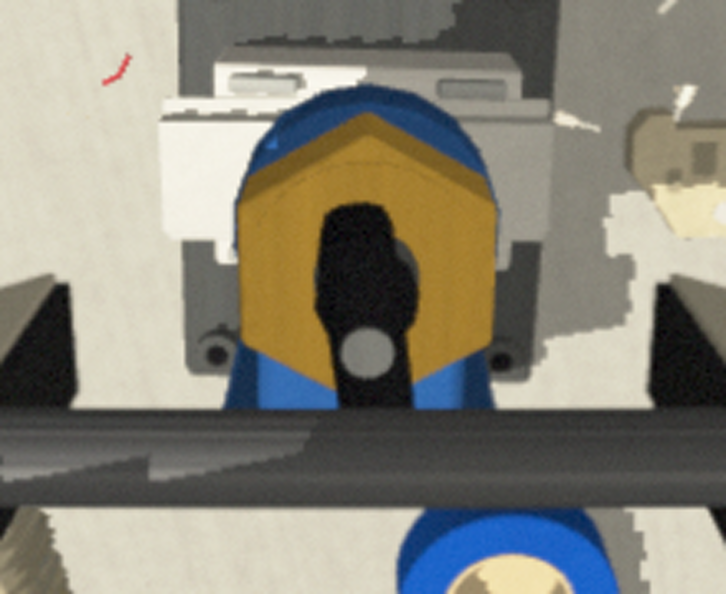

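The nut is centred between the fingers, which stand at crop x 73 and 655, with the nut at 367. I'll cast the four side corners onto the nut's top plane, and take its height from the triangulation of the two wrist views.

Run:
```python
from h import *
w=cam("wrist")
uv=np.array([[243,200],[243,343],[493,207],[490,345]])/3.3+[211,150]
P=plane(w,uv,.099);print(P.round(4),P.mean(0));print(np.degrees(np.arctan2(*(P[0]-P[1])[[1,0]])),np.degrees(np.arctan2(*(P[2]-P[3])[[1,0]])))
print(np.linalg.norm(P[0]-P[2]),np.linalg.norm(P[0]-P[1]))
# height: same corners in first wrist view (crop w2, 4.2x, offset 265,110)
w1=(w[0],w[1],w[2],np.load("w1.npy")[0])
u1=np.array([[135,268],[140,383],[345,262],[344,385]])/4.2+[265,110]
for a,b in zip(uv,u1):
    oa,va=ray(w,[a]);ob,vb=ray(w1,[b]);print(tri([(oa,va[0]),(ob,vb[0])]).round(4))
# wing long axis: end-edge midpoints at wing top
E_=plane(w,np.array([[356,210],[374,400]])/3.3+[211,150],.129);print(E_,np.degrees(np.arctan2(*(E_[0]-E_[1])[[1,0]])))
```

```text
[[0.4676 0.3683 0.099 ]
 [0.4944 0.3624 0.099 ]
 [0.477  0.411  0.099 ]
 [0.5031 0.4065 0.099 ]] [0.48550428 0.38703353 0.099     ]
167.54185850262718 170.13729345360775
0.04376157852667288 0.027407451222595906
[0.4681 0.3677 0.0971]
[0.4917 0.3634 0.1048]
[0.4763 0.4117 0.1004]
[0.5049 0.4067 0.0953]
[[0.46307159 0.38936947 0.129     ]
 [0.49398561 0.38632536 0.129     ]] 174.37619934971892
```

Request:
{"name": "send_rows", "arguments": {"series": [[-0.001, 0.0014, -0.0015, 0, 0, 0], [-0.001, 0.0014, -0.0015, 0, 0, 0], [-0.001, 0.0014, -0.0015, 0, 0, 0], [-0.001, 0.0014, -0.0015, 0, 0, 0], [-0.001, 0.0014, -0.0015, 0, 0, 0], [-0.001, 0.0014, -0.0015, 0, 0, 0], [-0.001, 0.0014, -0.0015, 0, 0, 0], [-0.001, 0.0014, -0.0015, 0, 0, 0]], "jaw": 40}}

```text
time_s: 4.18
eef_pos: [0.4854, 0.3867, 0.0839]
tcp_rot: [0.0, 0.092, 0.996, 0.0]
ft_force: [-0.3, -0.5, 0.1]
finger_gap: 0.0365
finger_force: 0.0
```

```bash
cat > st.py <<'E'
from h import *
o=sensors.get_obs();q=o['tcp_rot'];m=R.from_quat([q[1],q[2],q[3],q[0]]).as_matrix()
print(round(o['time_s'],2),o['eef_pos'].round(4),'y-axis deg',round(np.degrees(np.arctan2(m[1,1],m[0,1])),2),o['ft_force'].round(1),o['ft_torque'].round(3),'gap',round(o['finger_gap'],4),round(o['finger_force'],1),'q7',o['q'][6].round(2))
E
python3 st.py
```

```text
4.17 [0.4854 0.3867 0.0839] y-axis deg 79.41 [-0.3 -0.5  0.1] [ 0.002  0.037 -0.009] gap 0.0365 0.0 q7 0.69
```

The jaw closed to 36.5 mm without any contact, so something is off. I'll look.

Run:
```python
from h import *
w=cam("wrist");b=cam("top");s=cam("scene")
print(sensors.get_obs()['finger_gap'])
A=np.hstack([cv2.resize(w[0][120:320,200:440],(400,333)),cv2.resize(s[0][120:230,320:440],(390,333),interpolation=2)])
cv2.imwrite("pics/d.png",A[:,:,::-1])
```

```text
0.03690971973471414
```

View pics/d.png

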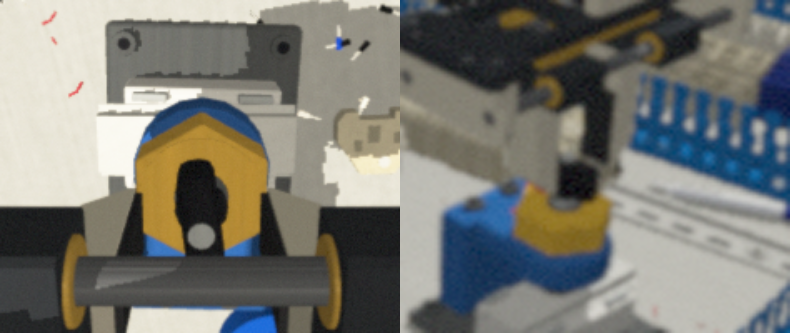

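Run:
```python
from h import *
w=cam("wrist");s=cam("scene")
o=sensors.get_obs();q=o['tcp_rot'];m=R.from_quat([q[1],q[2],q[3],q[0]]).as_matrix();t=o['eef_pos']
L=[[0,y,z] for z in(0,-.019,-.04) for y in(-.0185,0,.0185)]+[[.0095,-.0185,0],[.0095,.0185,0]]
P=np.array(L)@m.T+t
a=(proj(w,P)-[200,120])*[400/240,333/200];b=(proj(s,P)-[320,120])*[390/120,333/110]+[400,0]
for l,x,y in zip(L,a,b):print(l,x.round(),y.round())
n=[[.4855,.387,.099],[.4855,.387,.081],[.4855,.387,.129]]
print((proj(w,n)-[200,120])*[400/240,333/200],(proj(s,n)-[320,120])*[390/120,333/110]+[400,0])
print(robot.hold_point_z, [x for x in dir(robot) if x[0]!='_'])
```

```text
[0, -0.0185, 0] [151. 180.] [586. 214.]
[0, 0, 0] [200. 180.] [562. 226.]
[0, 0.0185, 0] [250. 180.] [537. 239.]
[0, -0.0185, -0.019] [147. 200.] [589. 185.]
[0, 0, -0.019] [200. 200.] [564. 198.]
[0, 0.0185, -0.019] [254. 200.] [539. 210.]
[0, -0.0185, -0.04] [140. 227.] [591. 153.]
[0, 0, -0.04] [200. 227.] [567. 165.]
[0, 0.0185, -0.04] [261. 227.] [541. 177.]
[0.0095, -0.0185, 0] [151. 156.] [599. 221.]
[0.0095, 0.0185, 0] [250. 156.] [550. 246.]
[[201.34317832 195.39607455]
 [201.33053236 177.00072722]
 [201.36996157 234.64423722]] [[562.95685219 203.7823035 ]
 [560.82093885 230.80062051]
 [566.63891217 157.26014075]]
0.0188 ['IKError', 'hold_point_z']
```

The finger ends look about 30 mm higher than the reported TCP in both views. I'll take a zoomed look to measure this.

Run:
```python
from h import *
w=cam("wrist");s=cam("scene")
A=np.hstack([cv2.resize(w[0][200:290,240:400],None,fx=2.5,fy=4,interpolation=2)[:360],cv2.resize(s[0][135:215,345:425],(390,360),interpolation=2)])
A=np.clip(A.astype(float)*1.6+20,0,255).astype(np.uint8)
cv2.imwrite("pics/e.png",A[:,:,::-1]);print(A.shape)
```

```text
(360, 790, 3)
```

View pics/e.png

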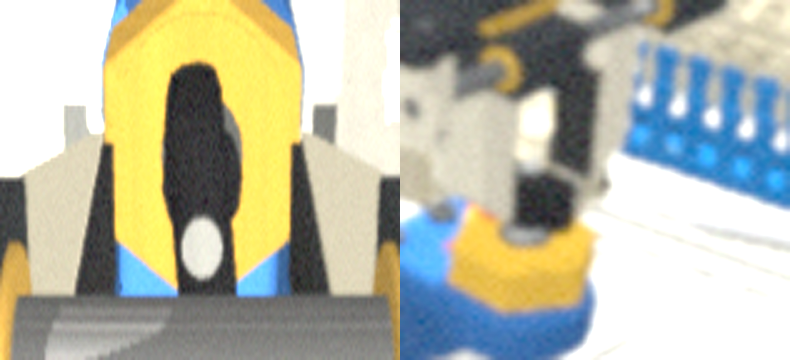

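The wrist crop shows the left finger's tip corner at (108,140) and the right one's at (293,142). In the scene crop the finger bottoms are near (590,195) and (500,225). Next I solve for the real finger-end height.

Run:
```python
from h import *
w=cam("wrist");s=cam("scene")
o=sensors.get_obs();q=o['tcp_rot'];m=R.from_quat([q[1],q[2],q[3],q[0]]).as_matrix();t=o['eef_pos']
def yplane(c,uv,y):
    O,v=ray(c,[uv]);O=(O-t)@m;v=v[0]@m;return (O+v*(y-O[1])/v[1]).round(4)
def xplane(c,uv,x):
    O,v=ray(c,[uv]);O=(O-t)@m;v=v[0]@m;return (O+v*(x-O[0])/v[0]).round(4)
for uv,y in(((240+108/2.5,200+140/4),-.0185),((240+293/2.5,200+142/4),.0185),((240+26/2.5,200+180/4),-.0375),((240+372/2.5,200+180/4),.0375)):print('w',yplane(w,uv,y))
for u in((590,195),(500,225)):
    uv=(345+(u[0]-400)/4.875,135+u[1]/4.5)
    print('s',xplane(s,uv,.0095),xplane(s,uv,-.0095),xplane(s,uv,0))
```

```text
w [ 0.0116 -0.0185 -0.04  ]
w [ 0.0116  0.0185 -0.0407]
w [ 0.002  -0.0375 -0.0307]
w [ 0.0006  0.0375 -0.0278]
s [ 0.0095 -0.0217 -0.028 ] [-0.0095 -0.0451 -0.0091] [ 0.     -0.0334 -0.0185]
s [ 0.0095  0.0232 -0.0343] [-0.0095  0.0017 -0.0157] [-0.      0.0124 -0.025 ]
```

Run:
```python
from h import *
w=cam("wrist");s=cam("scene")
o=sensors.get_obs();q=o['tcp_rot'];m=R.from_quat([q[1],q[2],q[3],q[0]]).as_matrix();t=o['eef_pos']
def T(a,b):
    oa,va=ray(w,[a]);ob,vb=ray(s,[b]);P=tri([(oa,va[0]),(ob,vb[0])]);return P.round(4),((P-t)@m).round(4),(proj(w,P)-a).round(1),(proj(s,P)-b).round(1)
S=lambda x,y:(345+(x-400)/4.875,135+y/4.5)
print('bush+y',T((396.8,288),S(500,70)));print('bush-y',T((245,288),S(660,10)))
# fingertips: inner near corners
print('tip +y',T((240+293/2.5,200+142/4),S(512,222)));
# nut/wing features as sanity: grey cap
print('cap?',T((240+203/2.5,200+247/4),S(530,165)))
```

```text
bush+y (array([0.4784, 0.4156, 0.181 ]), array([ 0.0121,  0.0271, -0.0971]), array([[ 3.9, 10.8]]), array([[1.8, 1.6]]))
bush-y (array([0.4534, 0.3712, 0.1975]), array([ 0.0285, -0.0211, -0.1136]), array([[-2.6, -7.2]]), array([[-1.1, -0.7]]))
tip +y (array([0.4791, 0.407 , 0.1183]), array([ 0.0099,  0.0188, -0.0344]), array([[-0.7, -1.5]]), array([[-0.4, -0.3]]))
cap? (array([0.4851, 0.3871, 0.13  ]), array([ 0.0003,  0.0003, -0.046 ]), array([[-0.3, -0.7]]), array([[-0.2, -0.1]]))
```

Two views put the true finger ends about 34 mm above the reported TCP, and the body distance fits that. So the real tip is at reported z + 0.034. I'm opening the jaw, lowering 32 mm and closing again.

Request:
{"name": "send_rows", "arguments": {"series": [[0, 0, 0, 0, 0, 0], [0, 0, 0, 0, 0, 0], [0, 0, 0, 0, 0, 0], [0, 0, 0, 0, 0, 0], [0, 0, 0, 0, 0, 0], [0, 0, 0, 0, 0, 0], [0, 0.0005, -0.008, 0, 0, 0], [0, 0.0005, -0.016, 0, 0, 0], [0, 0.0005, -0.024, 0, 0, 0], [0, 0.0005, -0.03, 0, 0, 0], [0, 0.0005, -0.032, 0, 0, 0], [0, 0.0005, -0.032, 0, 0, 0]], "jaw": 85}}

```text
time_s: 6.22
eef_pos: [0.4853, 0.3872, 0.0519]
tcp_rot: [-0.0, 0.092, 0.996, -0.0]
ft_force: [0.3, 0.0, 0.2]
finger_gap: 0.0779
finger_force: 0.0
```

```bash
python3 st.py
```

```text
6.22 [0.4853 0.3872 0.0519] y-axis deg 79.41 [0.3 0.  0.2] [-0.013  0.02   0.047] gap 0.0779 0.0 q7 0.7
```

Request:
{"name": "send_rows", "arguments": {"series": [[0, 0, 0, 0, 0, 0], [0, 0, 0, 0, 0, 0], [0, 0, 0, 0, 0, 0], [0, 0, 0, 0, 0, 0], [0, 0, 0, 0, 0, 0], [0, 0, 0, 0, 0, 0]], "jaw": 30}}

```text
time_s: 6.98
eef_pos: [0.4853, 0.3868, 0.052]
tcp_rot: [-0.0, 0.092, 0.996, -0.0]
ft_force: [-1.8, -2.2, 4.4]
finger_gap: 0.0455
finger_force: 30.0
```

```bash
python3 st.py
```

```text
6.97 [0.4853 0.3868 0.052 ] y-axis deg 79.4 [-1.8 -2.2  4.4] [-0.645  0.29   0.025] gap 0.0455 30.0 q7 0.7
```

It now holds the nut (45.5 mm, 30 N). Loosening about 46° counter-clockwise.

Request:
{"name": "send_rows", "arguments": {"series": [[0, 0, 0, 0, 0, 3], [0, 0, 0, 0, 0, 7], [0, 0, 0, 0, 0, 12], [0, 0, 0, 0, 0, 17], [0, 0, 0, 0, 0, 22], [0, 0, 0, 0, 0, 27], [0, 0, 0, 0, 0, 32], [0, 0, 0, 0, 0, 37], [0, 0, 0, 0, 0, 41], [0, 0, 0, 0, 0, 44], [0, 0, 0, 0, 0, 46], [0, 0, 0, 0, 0, 46], [0, 0, 0, 0, 0, 46]]}}

```text
time_s: 8.6
eef_pos: [0.4854, 0.3864, 0.052]
tcp_rot: [-0.0, -0.304, 0.953, -0.0]
ft_force: [-2.2, -5.7, 6.4]
finger_gap: 0.0456
finger_force: 30.0
```

```bash
python3 st.py
```

```text
8.6 [0.4854 0.3864 0.052 ] y-axis deg 125.42 [-2.2 -5.7  6.4] [-1.014  0.397  0.242] gap 0.0456 30.0 q7 1.36
```

Request:
{"name": "send_rows", "arguments": {"series": [[0, 0, 0, 0, 0, 0], [0, 0, 0, 0, 0, 0], [0, 0, 0, 0, 0, 0], [0, 0, 0, 0, 0, 0], [0, 0.0005, 0.003, 0, 0, 0], [0, 0.0005, 0.01, 0, 0, -2], [0, 0.0005, 0.017, 0, 0, -8], [0, 0.0005, 0.0205, 0, 0, -15], [0, 0.0005, 0.0205, 0, 0, -22], [0, 0.0005, 0.0205, 0, 0, -29], [0, 0.0005, 0.0205, 0, 0, -36], [0, 0.0005, 0.0205, 0, 0, -41], [0, 0.0005, 0.0205, 0, 0, -41], [0, 0.0005, 0.0205, 0, 0, -41]], "jaw": 80}}

```text
time_s: 10.35
eef_pos: [0.4854, 0.3879, 0.0727]
tcp_rot: [0.0, 0.048, 0.999, 0.0]
ft_force: [0.1, -0.8, 0.1]
finger_gap: 0.0735
finger_force: 0.0
```

```bash
python3 st.py
python3 - <<'E'
from h import *
w=cam("wrist");b=cam("top");print(proj(w,[[.4855,.387,.099]]))
# nut flats direction: yellow hull minimum width on z=.099
m=mask(w,(14,110,60),(34,255,255));k=np.zeros_like(m);k[140:330,230:410]=m[140:330,230:410]
n,l,st,ct=cv2.connectedComponentsWithStats(k);i=1+st[1:,4].argmax();print(st[i],ct[i])
save(w,"w5.png",(230,150,410,330),3.3)
E
```

```text
10.35 [0.4854 0.3879 0.0727] y-axis deg 84.51 [ 0.1 -0.8  0.1] [0.013 0.054 0.04 ] gap 0.0735 0.0 q7 0.76
[[318.68931959 245.46567301]]
[ 273  195   93   79 4080] [318.42769608 232.28504902]
```

View pics/w5.png

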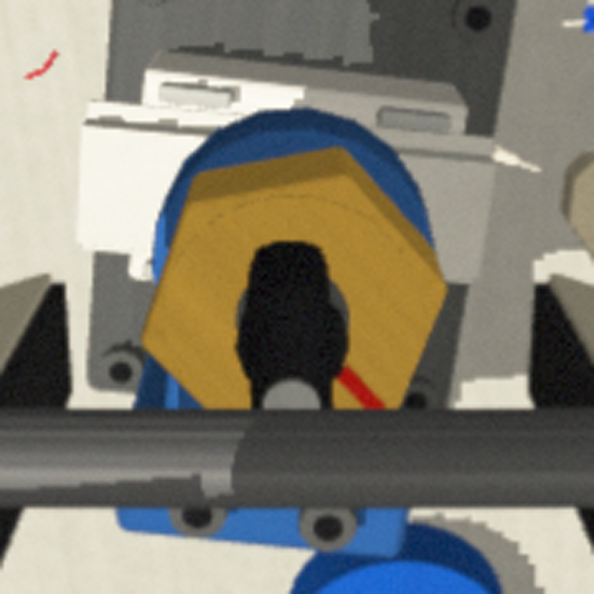

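The red mark has moved about 45° to (360,390), so the nut is loosened. The wing at (290,320) is aligned with the tool, about 1.5 mm off centre. Correcting that and gripping it.

Request:
{"name": "send_rows", "arguments": {"series": [[0, -0.0014, 0, 0, 0, 0], [0, -0.0014, 0, 0, 0, 0], [0, -0.0014, 0, 0, 0, 0], [0, -0.0014, 0, 0, 0, 0], [0, -0.0014, 0, 0, 0, 0], [0, -0.0014, 0, 0, 0, 0], [0, -0.0014, 0, 0, 0, 0], [0, -0.0014, 0, 0, 0, 0], [0, -0.0014, 0, 0, 0, 0], [0, -0.0014, 0, 0, 0, 0]], "jaw": 2}}

```text
time_s: 11.7
eef_pos: [0.4853, 0.3865, 0.0725]
tcp_rot: [0.0, 0.049, 0.999, 0.0]
ft_force: [1.0, 2.4, -1.5]
finger_gap: 0.0155
finger_force: 30.0
```

```bash
python3 st.py
```

```text
11.7 [0.4853 0.3865 0.0725] y-axis deg 84.42 [ 1.   2.4 -1.5] [ 0.502 -0.03  -0.011] gap 0.0155 30.0 q7 0.76
```

Request:
{"name": "send_rows", "arguments": {"series": [[0, 0, -0.0002, 0, 0, -2], [0, 0, -0.0004, 0, 0, -4], [0, 0, -0.0006, 0, 0, -7], [0, 0, -0.0009, 0, 0, -10], [0, 0, -0.0009, 0, 0, -10], [0, 0, -0.0009, 0, 0, -10]]}}

```text
time_s: 12.45
eef_pos: [0.4855, 0.3866, 0.0719]
tcp_rot: [0.0, 0.135, 0.991, 0.0]
ft_force: [-0.8, 2.8, 5.3]
finger_gap: 0.0153
finger_force: 30.0
```

```bash
python3 st.py
python3 - <<'E'
from h import *
w=cam("wrist");save(w,"w6.png",(240,190,400,310),4)
m=(w[0].max(2)<60).astype(np.uint8)[190:274,280:360]
E
```

```text
12.45 [0.4855 0.3866 0.0719] y-axis deg 74.47 [-0.8  2.8  5.3] [0.435 0.209 0.352] gap 0.0153 30.0 q7 0.62
```

View pics/w6.png

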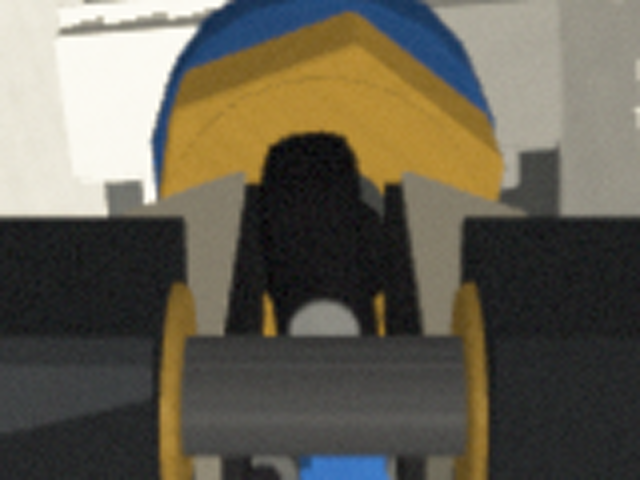

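It turns with the wing: the pads sit on the hub and the wing still lines up with the tool, cap at (325,315), moment about 0.35 Nm. I'll go on in steps, recording the moment and averaging the readings.

Request:
{"name": "send_rows", "arguments": {"series": [[0, 0, -0.0002, 0, 0, -2], [0, 0, -0.0004, 0, 0, -4], [0, 0, -0.0005, 0, 0, -6], [0, 0, -0.0007, 0, 0, -8], [0, 0, -0.0007, 0, 0, -8]]}}

```text
time_s: 13.12
eef_pos: [0.4855, 0.3867, 0.0712]
tcp_rot: [0.0, 0.204, 0.979, 0.0]
ft_force: [-1.2, 2.6, 4.6]
finger_gap: 0.0158
finger_force: 30.0
```

```bash
cat > tq.py <<'E'
from h import *
F=[]
for i in range(4):
    o=sensors.get_obs();F.append(np.r_[o['ft_force'],o['ft_torque']]);get_image("wrist")
q=o['tcp_rot'];m=R.from_quat([q[1],q[2],q[3],q[0]]).as_matrix()
print(round(o['time_s'],2),o['eef_pos'].round(4),round(np.degrees(np.arctan2(m[1,1],m[0,1])),2),np.mean(F,0).round(3),'std tz',np.std(F,0)[5].round(3),'gap',round(o['finger_gap'],4))
E
python3 tq.py
```

```text
13.28 [0.4855 0.3867 0.0712] 66.44 [-1.008  2.256  5.342  0.539  0.15   0.314] std tz 0.023 gap 0.0157
```

Request:
{"name": "send_rows", "arguments": {"series": [[0, 0, -0.0002, 0, 0, -2], [0, 0, -0.0004, 0, 0, -4], [0, 0, -0.0005, 0, 0, -6], [0, 0, -0.0007, 0, 0, -8], [0, 0, -0.0007, 0, 0, -8]]}}

```text
time_s: 13.95
eef_pos: [0.4855, 0.3867, 0.0705]
tcp_rot: [0.0, 0.272, 0.962, 0.0]
ft_force: [-0.8, 2.1, 6.6]
finger_gap: 0.0154
finger_force: 30.0
```

```bash
python3 tq.py
```

```text
14.1 [0.4855 0.3867 0.0704] 58.43 [-0.546  2.39   5.607  0.552  0.172  0.338] std tz 0.025 gap 0.0152
```

Request:
{"name": "send_rows", "arguments": {"series": [[0, 0, -0.0002, 0, 0, -2], [0, 0, -0.0004, 0, 0, -4], [0, 0, -0.0005, 0, 0, -6], [0, 0, -0.0007, 0, 0, -8], [0, 0, -0.0007, 0, 0, -8]]}}

```text
time_s: 14.78
eef_pos: [0.4855, 0.3868, 0.0698]
tcp_rot: [0.0, 0.339, 0.941, 0.0]
ft_force: [-0.0, 3.1, 5.5]
finger_gap: 0.0154
finger_force: 30.0
```

```bash
cat >> tq.py <<'E'
w=cam("wrist")[0][215:235,295:345].max(2)
print('wing end', [(215+r, (295+np.nonzero(w[r]<70)[0].mean()).round(1), int((w[r]<70).sum())) for r in (8,11,14) if (w[r]<70).any()])
E
python3 tq.py
```

```text
14.93 [0.4855 0.3868 0.0698] 50.43 [-0.471  2.565  5.52   0.553  0.127  0.356] std tz 0.027 gap 0.0157
wing end [(223, np.float64(319.2), 4), (226, np.float64(317.0), 19), (229, np.float64(317.0), 21)]
```

Request:
{"name": "send_rows", "arguments": {"series": [[0, 0, -0.0002, 0, 0, -2], [0, 0, -0.0004, 0, 0, -4], [0, 0, -0.0005, 0, 0, -6], [0, 0, -0.0007, 0, 0, -8], [0, 0, -0.0007, 0, 0, -8]]}}

```text
time_s: 15.65
eef_pos: [0.4856, 0.3868, 0.0691]
tcp_rot: [0.0, 0.404, 0.915, 0.0]
ft_force: [-0.5, 3.4, 5.3]
finger_gap: 0.0157
finger_force: 30.0
```

```bash
python3 tq.py
```

```text
15.8 [0.4856 0.3868 0.0691] 42.42 [-0.98   3.33   5.554  0.595  0.123  0.332] std tz 0.021 gap 0.0156
wing end [(223, np.float64(319.0), 5), (226, np.float64(317.0), 19), (229, np.float64(317.0), 21)]
```

The wing follows without slipping, 42° so far and no touch yet.

Request:
{"name": "send_rows", "arguments": {"series": [[0, 0, -0.0002, 0, 0, -2], [0, 0, -0.0004, 0, 0, -4], [0, 0, -0.0005, 0, 0, -6], [0, 0, -0.0005, 0, 0, -6]]}}

```text
time_s: 16.4
eef_pos: [0.4856, 0.3868, 0.0686]
tcp_rot: [0.0, 0.451, 0.893, 0.001]
ft_force: [-0.8, 3.1, 5.7]
finger_gap: 0.0158
finger_force: 30.0
```

```bash
python3 tq.py
```

```text
16.55 [0.4856 0.3868 0.0686] 36.42 [-0.638  3.176  5.349  0.629  0.129  0.348] std tz 0.023 gap 0.0155
wing end [(223, np.float64(319.5), 4), (226, np.float64(317.0), 19), (229, np.float64(317.0), 21)]
```

Request:
{"name": "send_rows", "arguments": {"series": [[0, 0, -0.0002, 0, 0, -2], [0, 0, -0.0004, 0, 0, -4], [0, 0, -0.0005, 0, 0, -6], [0, 0, -0.0005, 0, 0, -6]]}}

```text
time_s: 17.15
eef_pos: [0.4856, 0.3869, 0.0682]
tcp_rot: [0.0, 0.497, 0.868, 0.001]
ft_force: [0.3, 2.5, 6.9]
finger_gap: 0.0157
finger_force: 30.0
```

```bash
python3 tq.py
```

```text
17.3 [0.4857 0.3869 0.0682] 30.43 [-0.47   2.675  6.624  0.574  0.114  0.401] std tz 0.018 gap 0.0156
wing end [(223, np.float64(318.5), 4), (226, np.float64(316.5), 18), (229, np.float64(316.5), 22)]
```

The moment is rising, so the touch was at about 36.5°. About 15° more should give 45 N.

Request:
{"name": "send_rows", "arguments": {"series": [[0, 0, -0.0002, 0, 0, -2], [0, 0, -0.0004, 0, 0, -4], [0, 0, -0.0006, 0, 0, -6], [0, 0, -0.0007, 0, 0, -8], [0, 0, -0.0007, 0, 0, -8]]}}

```text
time_s: 18.02
eef_pos: [0.4859, 0.3864, 0.0678]
tcp_rot: [0.0, 0.556, 0.831, 0.001]
ft_force: [-0.9, 0.8, 8.4]
finger_gap: 0.0156
finger_force: 30.4
```

```bash
python3 tq.py
```

```text
18.18 [0.486  0.3864 0.0678] 22.41 [-0.833  1.285  8.973  0.174  0.2    0.38 ] std tz 0.013 gap 0.0155
wing end [(223, np.float64(317.0), 11), (226, np.float64(315.0), 19), (229, np.float64(314.5), 22)]
```

Request:
{"name": "send_rows", "arguments": {"series": [[0, 0, -0.0001, 0, 0, -2], [0, 0, -0.0002, 0, 0, -4], [0, 0, -0.0004, 0, 0, -6], [0, 0, -0.0004, 0, 0, -6]]}}

```text
time_s: 18.77
eef_pos: [0.4859, 0.3864, 0.0673]
tcp_rot: [0.0, 0.599, 0.801, 0.001]
ft_force: [0.2, 1.4, 8.4]
finger_gap: 0.0156
finger_force: 30.6
```

```bash
python3 tq.py
```

```text
18.93 [0.486  0.3864 0.0673] 16.41 [-0.104  1.152  8.729  0.174  0.206  0.446] std tz 0.006 gap 0.0157
wing end [(223, np.float64(316.5), 10), (226, np.float64(315.0), 19), (229, np.float64(314.5), 22)]
```

```bash
cat > wa.py <<'E'
from h import *
p=cam("wrist")[0].astype(int);s=p[235:275,305:335]
g=(s.min(2)>95)&(np.ptp(s,axis=2)<30);ys,xs=np.nonzero(g);print('cap',(305+xs.mean()).round(2),(xs.min()+305,xs.max()+305),(235+ys.mean()).round(1),len(xs))
w=p[:,295:345].max(2)
print([(r,(295+np.nonzero(w[r]<70)[0].mean()).round(1),int((w[r]<70).sum())) for r in(224,226,228,230,232)])
E
python3 wa.py
python3 - <<'E'
import cv2,numpy as np
p=cv2.imread("pics/w6.png")[2::4,2::4].astype(int);s=p[45:85,65:95]
g=(s.min(2)>95)&(np.ptp(s,axis=2)<30);ys,xs=np.nonzero(g);print('old cap',305+xs.mean(),(xs.min()+305,xs.max()+305),235+ys.mean(),len(xs))
w=p[:,55:105].max(2)
print([(r,(295+np.nonzero(w[r-190]<70)[0].mean()).round(1),int((w[r-190]<70).sum())) for r in(224,226,228,230,232)])
E
```

```text
cap 320.71 (np.int64(312), np.int64(329)) 269.5 143
[(224, np.float64(315.5), 14), (226, np.float64(315.0), 19), (228, np.float64(314.5), 22), (230, np.float64(314.5), 22), (232, np.float64(315.0), 23)]
old cap 320.4347826086956 (np.int64(313), np.int64(328)) 269.7826086956522 115
[(224, np.float64(318.5), 14), (226, np.float64(317.0), 19), (228, np.float64(317.0), 21), (230, np.float64(317.0), 23), (232, np.float64(317.0), 23)]
```

The wing lagged by about 3.5° in one step. It is now about 15 to 16° past touch, roughly 25 to 35 N, so I'll add 5°.

Request:
{"name": "send_rows", "arguments": {"series": [[0, 0, 0, 0, 0, -2], [0, 0, 0, 0, 0, -4], [0, 0, 0, 0, 0, -5], [0, 0, 0, 0, 0, -5]]}}

```text
time_s: 19.58
eef_pos: [0.486, 0.3861, 0.0671]
tcp_rot: [0.0, 0.633, 0.774, 0.0]
ft_force: [0.1, 1.1, 6.4]
finger_gap: 0.0161
finger_force: 31.5
```

```bash
python3 tq.py; python3 wa.py
```

```text
19.73 [0.486  0.3861 0.0671] 11.41 [0.021 0.912 6.636 0.029 0.012 0.514] std tz 0.025 gap 0.0159
wing end [(223, np.float64(315.5), 12), (226, np.float64(314.5), 20), (229, np.float64(314.0), 23)]
cap 320.54 (np.int64(312), np.int64(329)) 269.5 167
[(224, np.float64(315.0), 15), (226, np.float64(314.0), 19), (228, np.float64(314.0), 21), (230, np.float64(314.0), 23), (232, np.float64(314.0), 23)]
```

The wing is now about 21° past touch and the moment is up 0.18 Nm, which gives about 36 to 44 N. I'm releasing it and going down to the nut, on the flats square to about 5.4°.

Request:
{"name": "send_rows", "arguments": {"series": [[0, 0, 0, 0, 0, 0], [0, 0, 0, 0, 0, 0], [0, 0, 0, 0, 0, 0], [0, 0, 0, 0, 0, 0], [0, 0, 0, 0, 0, 0], [0, 0, 0, 0, 0, 0], [0, 0, 0, 0, 0, 0], [0, 0, 0, 0, 0, 0], [0, 0, 0, 0, 0, -3], [0, 0, 0, 0, 0, -6], [0, 0, -0.005, 0, 0, -6], [0, 0, -0.01, 0, 0, -6], [0, 0, -0.014, 0, 0, -6], [0, 0, -0.015, 0, 0, -6], [0, 0, -0.015, 0, 0, -6]], "jaw": 80}}

```text
time_s: 21.75
eef_pos: [0.4854, 0.3862, 0.0516]
tcp_rot: [0.0, 0.673, 0.74, -0.0]
ft_force: [-0.0, -0.3, 0.2]
finger_gap: 0.0733
finger_force: 0.0
```

```bash
python3 tq.py; python3 wa.py
```

```text
21.9 [0.4855 0.3864 0.0518] 5.42 [-0.014  0.34   0.065 -0.101  0.038 -0.014] std tz 0.027 gap 0.0735
wing end []wa.py:3: RuntimeWarning: Mean of empty slice.
  g=(s.min(2)>95)&(np.ptp(s,axis=2)<30);ys,xs=np.nonzero(g);print('cap',(305+xs.mean()).round(2),(xs.min()+305,xs.max()+305),(235+ys.mean()).round(1),len(xs))
  ret = ret.dtype.type(ret / rcount)
Traceback (most recent call last):
  File "wa.py", line 3, in <module>
    g=(s.min(2)>95)&(np.ptp(s,axis=2)<30);ys,xs=np.nonzero(g);print('cap',(305+xs.mean()).round(2),(xs.min()+305,xs.max()+305),(235+ys.mean()).round(1),len(xs))
                                                                                                    ~~~~~~^^
ValueError: zero-size array to reduction operation minimum which has no identity
```

Request:
{"name": "send_rows", "arguments": {"series": [[0, 0, 0, 0, 0, 0], [0, 0, 0, 0, 0, 0], [0, 0, 0, 0, 0, 0], [0, 0, 0, 0, 0, 0], [0, 0, 0, 0, 0, 0], [0, 0, 0, 0, 0, 0]], "jaw": 30}}

```text
time_s: 22.8
eef_pos: [0.4858, 0.3863, 0.0517]
tcp_rot: [0.0, 0.673, 0.74, 0.0]
ft_force: [4.6, 0.7, -2.6]
finger_gap: 0.046
finger_force: 30.0
```

```bash
python3 tq.py
```

```text
22.95 [0.4858 0.3863 0.0517] 5.41 [ 4.378e+00  9.300e-01 -2.652e+00  1.000e-01 -6.450e-01 -3.000e-03] std tz 0.042 gap 0.0457
wing end []
```

Request:
{"name": "send_rows", "arguments": {"series": [[0, 0, 0, 0, 0, -3], [0, 0, 0, 0, 0, -7], [0, 0, 0, 0, 0, -12], [0, 0, 0, 0, 0, -17], [0, 0, 0, 0, 0, -22], [0, 0, 0, 0, 0, -27], [0, 0, 0, 0, 0, -32], [0, 0, 0, 0, 0, -37], [0, 0, 0, 0, 0, -41], [0, 0, 0, 0, 0, -43], [0, 0, 0, 0, 0, -43]]}}

```text
time_s: 24.42
eef_pos: [0.4856, 0.3864, 0.0517]
tcp_rot: [0.0, 0.897, 0.442, 0.0]
ft_force: [4.5, 0.8, -2.8]
finger_gap: 0.0456
finger_force: 30.0
```

```bash
python3 tq.py
```

```text
24.57 [0.4856 0.3864 0.0517] -37.57 [ 4.686  1.262 -3.287  0.221 -0.871 -0.297] std tz 0.018 gap 0.0456
wing end []
```

Request:
{"name": "send_rows", "arguments": {"series": [[0, 0, 0, 0, 0, -1], [0, 0, 0, 0, 0, -2], [0, 0, 0, 0, 0, -3], [0, 0, 0, 0, 0, -3]]}}

```text
time_s: 25.18
eef_pos: [0.4856, 0.3864, 0.0517]
tcp_rot: [0.0, 0.908, 0.418, 0.0]
ft_force: [5.0, 1.4, -3.8]
finger_gap: 0.0456
finger_force: 30.0
```

```bash
python3 tq.py
```

```text
25.32 [0.4856 0.3864 0.0517] -40.53 [ 5.188  1.092 -3.224  0.206 -0.913  0.056] std tz 0.023 gap 0.0456
wing end []
```

Request:
{"name": "send_rows", "arguments": {"series": [[0, 0, 0, 0, 0, -0.5], [0, 0, 0, 0, 0, -1], [0, 0, 0, 0, 0, -1]]}}

```text
time_s: 25.8
eef_pos: [0.4855, 0.3864, 0.0517]
tcp_rot: [0.0, 0.912, 0.411, 0.0]
ft_force: [5.3, 0.5, -3.6]
finger_gap: 0.0459
finger_force: 30.0
```

```bash
python3 tq.py
```

```text
25.95 [0.4855 0.3864 0.0517] -41.52 [ 5.272  0.821 -3.088  0.198 -0.887  0.175] std tz 0.026 gap 0.0459
wing end []
```

Request:
{"name": "send_rows", "arguments": {"series": [[0, 0, 0, 0, 0, -0.5], [0, 0, 0, 0, 0, -1], [0, 0, 0, 0, 0, -1]]}}

```text
time_s: 26.42
eef_pos: [0.4855, 0.3864, 0.0517]
tcp_rot: [0.0, 0.915, 0.403, 0.0]
ft_force: [5.8, -0.2, -3.7]
finger_gap: 0.0458
finger_force: 30.1
```

```bash
python3 tq.py
```

```text
26.57 [0.4855 0.3864 0.0517] -42.46 [ 5.272  0.289 -3.595  0.147 -0.908  0.666] std tz 0.016 gap 0.0455
wing end []
```

The moment has jumped to 0.67 Nm, so the nut is on the stop. Tightening a little more.

Request:
{"name": "send_rows", "arguments": {"series": [[0, 0, 0, 0, 0, -0.5], [0, 0, 0, 0, 0, -1], [0, 0, 0, 0, 0, -1], [0, 0, 0, 0, 0, -1]]}}

```text
time_s: 27.18
eef_pos: [0.4855, 0.3863, 0.0517]
tcp_rot: [0.0, 0.919, 0.395, 0.0]
ft_force: [5.3, 0.5, -3.1]
finger_gap: 0.0459
finger_force: 30.5
```

```bash
python3 tq.py
```

```text
27.32 [0.4855 0.3863 0.0517] -43.45 [ 4.808  0.379 -2.321 -0.088 -0.972  1.297] std tz 0.03 gap 0.0456
wing end []
```

Request:
{"name": "send_rows", "arguments": {"series": [[0, 0, 0, 0, 0, -0.5], [0, 0, 0, 0, 0, -1], [0, 0, 0, 0, 0, -1], [0, 0, 0, 0, 0, -1]]}}

```text
time_s: 27.92
eef_pos: [0.4856, 0.3864, 0.0518]
tcp_rot: [0.0, 0.922, 0.387, 0.0]
ft_force: [5.1, -0.1, -0.9]
finger_gap: 0.0459
finger_force: 31.0
```

```bash
python3 tq.py
```

```text
28.07 [0.4856 0.3864 0.0518] -44.48 [ 5.49  -0.068 -1.756 -0.088 -1.02   1.492] std tz 0.022 gap 0.0459
wing end []
```

It is firmly tight at 1.5 Nm. Letting go and lifting clear.

Request:
{"name": "send_rows", "arguments": {"series": [[0, 0, 0, 0, 0, 0.5], [0, 0, 0, 0, 0, 1], [0, 0, 0, 0, 0, 1], [0, 0, 0, 0, 0, 1], [0, 0, 0, 0, 0, 1], [0, 0, 0, 0, 0, 1], [0, 0, 0.01, 0, 0, 1], [0, 0, 0.03, 0, 0, 1], [0, 0, 0.06, 0, 0, 1], [0, 0, 0.09, 0, 0, 1], [0, 0, 0.12, 0, 0, 1], [0, 0, 0.14, 0, 0, 1], [0, 0, 0.15, 0, 0, 1], [0, 0, 0.15, 0, 0, 1]], "jaw": 85}}

```text
time_s: 29.92
eef_pos: [0.4857, 0.3864, 0.2026]
tcp_rot: [-0.0, 0.919, 0.394, 0.001]
ft_force: [0.5, -0.5, 0.4]
finger_gap: 0.0778
finger_force: 0.0
```

```bash
python3 tq.py
python3 - <<'E'
from h import *
w=cam("wrist");g=proj(w,[[.4855,.387,.099]])[0].astype(int);print(g)
m=mask(w,(14,110,70),(34,255,255));k=np.zeros_like(m);k[g[1]-40:g[1]+40,g[0]-40:g[0]+40]=m[g[1]-40:g[1]+40,g[0]-40:g[0]+40]
ys,xs=np.nonzero(k);P=plane(w,cv2.convexHull(np.c_[xs,ys].astype(np.int32)).reshape(-1,2),.099)[:,:2]
print({a:round(np.ptp(P@[np.cos(np.radians(a)),np.sin(np.radians(a))])*1e3,1) for a in range(-60,120,4)})
s=w[0][g[1]-60:g[1]+60,g[0]-60:g[0]+60];h=cv2.cvtColor(s,cv2.COLOR_RGB2HSV)
r=((h[:,:,0]<7)|(h[:,:,0]>173))&(h[:,:,1]>170)&(h[:,:,2]>80);ys,xs=np.nonzero(r);
if len(xs):
    Q=plane(w,np.c_[xs+g[0]-60,ys+g[1]-60],.09)[:,:2]-[.4855,.387];print('red az',np.degrees(np.arctan2(Q[:,1],Q[:,0])).round(0),(np.hypot(*Q.T)*1e3).round(0))
# wing axis: dark blob within nut on z=.125
d=(w[0].max(2)<60).astype(np.uint8);yy,xx=np.nonzero(d[g[1]-30:g[1]+30,g[0]-30:g[0]+30]);Q=plane(w,np.c_[xx+g[0]-30,yy+g[1]-30],.12)[:,:2];Q=Q[np.hypot(*(Q-[.4855,.387]).T)<.021];u=np.linalg.svd(Q-Q.mean(0),full_matrices=False)[2][0];print('wing',np.degrees(np.arctan2(u[1],u[0]))%180,len(Q))
E
```

```text
30.07 [0.4848 0.386  0.2009] -43.58 [ 0.167 -0.28   0.017 -0.13   0.148  0.023] std tz 0.027 gap 0.0781
wing end []
[320 186]
{-60: np.float64(50.0), -56: np.float64(49.2), -52: np.float64(48.2), -48: np.float64(46.9), -44: np.float64(45.6), -40: np.float64(46.3), -36: np.float64(47.4), -32: np.float64(48.6), -28: np.float64(49.6), -24: np.float64(50.4), -20: np.float64(50.9), -16: np.float64(51.3), -12: np.float64(51.6), -8: np.float64(51.6), -4: np.float64(51.5), 0: np.float64(51.0), 4: np.float64(50.7), 8: np.float64(50.1), 12: np.float64(49.3), 16: np.float64(48.3), 20: np.float64(48.3), 24: np.float64(49.5), 28: np.float64(50.7), 32: np.float64(51.7), 36: np.float64(52.5), 40: np.float64(52.9), 44: np.float64(53.1), 48: np.float64(53.2), 52: np.float64(53.2), 56: np.float64(52.9), 60: np.float64(52.3), 64: np.float64(51.5), 68: np.float64(50.4), 72: np.float64(49.1), 76: np.float64(47.8), 80: np.float64(47.8), 84: np.float64(48.9), 88: np.float64(49.7), 92: np.float64(50.3), 96: np.float64(50.8), 100: np.float64(51.0), 104: np.float64(51.2), 108: np.float64(51.2), 112: np.float64(51.0), 116: np.float64(50.6)}
red az [ -7.  -6.  -7.  -8.  -9.  -7.  -8.  -8.  -9. -10.  -6.  -7.  -8.  -9.
 -10.  -5.  -6.  -7.  -8.  -9.  -7.  -8.  -9. -10.  -8.  -9. -12. -17.
 -18. -20. -17. -19. -20. -21. -19. -20. -22. -19. -21. -22. -23. -22.
 -23. -24.] [37. 35. 35. 36. 37. 33. 34. 35. 36. 36. 31. 32. 33. 34. 34. 29. 30. 31.
 32. 32. 29. 29. 30. 31. 28. 29. 26. 19. 20. 21. 17. 18. 19. 20. 16. 17.
 18. 14. 15. 16. 17. 13. 14. 15.]
wing 112.89475918158773 543
```

I'll check the wing's turn with the same mask on the first wrist picture.

Run:
```python
from h import *
w=cam("wrist");w1=(cv2.imread("pics/w1.png")[:,:,::-1].copy(),w[1],w[2],np.load("w1.npy")[0])
for c,zt in((w1,.129),(w,.1235)):
    g=proj(c,[[.4855,.387,zt-.01]])[0].astype(int)
    s=c[0][g[1]-34:g[1]+34,g[0]-34:g[0]+34];d=(s.max(2)<60).astype(np.uint8)
    n,l,st,ct=cv2.connectedComponentsWithStats(d);i=l[34-6:34+6,34-6:34+6];i=np.bincount(i[i>0]).argmax()
    cn=max(cv2.findContours((l==i).astype(np.uint8),0,1)[0],key=cv2.contourArea)
    Q=plane(c,cn.reshape(-1,2)+g-34,zt)[:,:2];r=cv2.minAreaRect((Q*1e4).astype(np.float32));b=cv2.boxPoints(r);e=[b[1]-b[0],b[2]-b[1]];e=max(e,key=np.linalg.norm)
    yy,xx=np.nonzero(l==i);A=plane(c,np.c_[xx,yy]+g-34,zt)[:,:2];u=np.linalg.svd(A-A.mean(0),full_matrices=False)[2][0]
    print('rect',np.degrees(np.arctan2(e[1],e[0]))%180,np.array(r[1])/10,'svd',np.degrees(np.arctan2(u[1],u[0]))%180,'c',np.array(r[0])/1e4)
    s2=cv2.resize(s,None,fx=1,fy=1)
    print('cap',[tuple(x) for x in plane(c,[np.array(np.nonzero((s[20:48,20:48].min(2)>130)&(np.ptp(s[20:48,20:48].astype(int),axis=2)<30))).mean(1)[::-1]+20+g-34],zt+.001).round(4)])
```

```text
rect 166.79634 [14.99290771 36.3800293 ] svd 175.1155873800479 c [0.48276406 0.38738442]
cap [(np.float64(0.4855), np.float64(0.3868), np.float64(0.13))]
rect 115.33268 [17.18992767 34.29613953] svd 113.38499703738651 c [0.48924863 0.38951726]
cap [(np.float64(0.4855), np.float64(0.3868), np.float64(0.1245))]
```

The wing has turned about 62 to 64° in all. The touch cannot have been later than 49°, so the pressure is at least 27 N, and the moments give about 36 to 44 N. Handing in.

```bash
python3 -c "
from cell import job
print(job.close_job())"
```

```text
the job is handed in; nothing more can be done
None
```

The job is handed in after about 30 s: I loosened the jam nut about 46°, set the foot on the rail at an estimated 36–44 N (27 N at the very least), tightened the nut onto its stop at 1.5 Nm, and released and lifted the gripper clear; no verdict came back.

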